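# Flip a battery control board onto its docking bed

### The arm

A 6-joint arm with a two-finger parallel gripper is mounted at the origin on the work surface. World frame = base frame: x ahead of the robot, y to its left, z up, the work surface at z = 0. Lengths are in mm, angles in rad, forces in N, time in s.
With the tool pointing down it reaches from about 400 to 825 mm from the base axis. Payload 7 kg.
Tool frame: the origin (TCP) lies midway between the tips of the shut fingers; the grasp point (between the pads) lies behind it (ctrl.tcp_to_grasp is the z of the grasp point in the tool frame, in mm); z points along the fingers, y is the line along which they close (so a half turn about z gives the same grasp; the last joint's range is limited). The gripper opens to 85 mm and grips with 20 to 120 N. Pads are 22 mm wide; open, the fingers measure 114 mm over their backs; the gripper's body (76 mm by 85 mm) begins 54 mm behind the grasp point. The pads swing forward as they close: fully open they stand 13 mm farther back than shut.
Start: joints at [1.548, 0.359, 0.012, 0, -1.224, -0.288], TCP at [206.437, 642.634, 231.302] pointing down, gripper open.
Joint ranges: [-3.07, 3.07], [-1.43, 2.12], [-1.02, 1.25], [-3.03, 1.67], [-3.05, -0], [-3.03, 3.03]. Speed limits (rad/s): [2.39, 2.39, 3.01, 3.14, 3.14, 3.14].

### API

Orientations are given as a unit quaternion [x, y, z, w].
In Python, from bench import ctrl gives the robot as it stands.
- The arm moves only by the shell command python3 -m inch 'ROWS' [FORCE]. ROWS is JSON, a list of rows, each an object with "claw": the opening, from -1 (shut) to 1 (fully open); "linear": the shift along the tool's x, y, z in cm, a list of three; "dr": the turn, a rotation vector about the tool's x, y, z in rad, a list of three. A call has 1 to 5 rows; each row shifts and turns the commanded pose from where the row before left it, along the tool's axes as they then stand; what a row does not reach is not made up. A row lasts 1/8 s, in which the tool goes at most 62.5 mm and 10.7 degrees, less where a joint would pass 70% of its speed; a pose out of reach is approached as far as the arm can. A call is refused whole if a number of a shift passes 6.25 or a number of a turn 0.188, either way. A call with a gripper value outside its range is refused whole. The fingers move at their own pace and stop on an object; FORCE is the grip in N (left out, the last holds). Time passes only in rows, so rows that do not move let the fingers close. It gives the time, the measured TCP pose, the force, the opening and the grip force at its end, in the units of the state.
- ctrl.state(): the state, without advancing time (a new reading comes with each control period).
- ctrl.snapshot(name): name is "scene" or "top" or "wrist"; returns a dict with "img" (384x512x3 uint8, red, green, blue), "mtx" (3x3 intrinsics, pixels), "eye" and "orientation" of the camera in the world. Camera axes: x right, y down, z forward; pixel columns grow to the right and rows downward; lengths in mm; the calibration is good to about 2 mm. The wrist camera is an equidistant fisheye: a pixel r from the principal point sees the ray r / f radians off the axis. A picture is of the moment at which its call begins. There is no depth.
- ctrl.hand_in(): hands the job in; it is judged then, once.
Trained networks look in a picture, given as the dict that the camera call returned (one of the last four; its "shot" number tells which), for a name from the list of things; names that differ only in an ending like _2 or _b are one class to them, and where a whole thing is asked for, a point or a joint stands for the part that bears it (a point fixed in the world has none). Each returns a list of dicts, best first, with "p" (0 to 1); they miss things now and then, are a little off and sometimes report something else, mostly with a low value. They report only what shows in the picture. A call takes as long as a camera call. They do not tell look-alikes from the thing itself.
- ctrl.boxes_of(picture, query): "position" ([row, column] in pixels, amid what is visible of it).
The state is a dict: "time_s": time; "joints": joint angles; "qvel": joint speeds; "joint_efforts": joint torques, N m; "tool_pos": TCP position; "tool_rot": TCP orientation; "ft_force": force on the tool from outside, world axes, zero at the start; "torque": the same for the moment, N m; "opening": finger opening in mm; "grasp_force": force on a finger pad.
Only numpy, scipy, OpenCV 4.12 (cv2) and the standard library are available. Lean on these libraries where they do the work, as an engineer would, in place of code of your own. Each camera call takes 0.05 s, during which the arm holds its last target. There are 200 camera calls.

### The job

The control board lies face down on the blue bench, propped on its connector. Using only the fingertips, gently push it against the front edge of the raised docking bed, tip it up on edge there and over so that it lands on the bed with its green connector side up, then push it back until it no longer overhangs the front of the bed. Do not pinch it, pick it up or carry it, and leave the plug, the jar and the screwdriver where they are.

Things in the scene. Friction and masses are not known exactly. Their poses are not given: they have to be found in the camera images.
- board: Control board, about 150 g: plate 90 (x) by 110 (y) by 5 mm, bare aluminium back (-z), green component side (+z). Origin: centre of the plate. A black connector, 74 mm along y and 20 mm tall, stands on the green side 18 to 31 mm from the centre towards +x; other parts are 3 mm tall. It starts face down and sloping, its -x edge towards the bed. Finally its z is up and its x along the bed's x.
- board_toe (a point): Middle of the board's toe edge (-x), on the green face. At the start it rests on the bench, 2 to 55 mm short of the bed's front. Once against the bed, the board turns about this edge when its heel is raised.
- board_heel (a point): Middle of the heel edge (+x), on the green face: a 14 mm lip of bare plate beyond the connector, at the start 27 mm above the bench, the board sloping 18 degrees. A tilted fingertip fits under the lip, to push there and raise it. Pushed past upright, the board topples onto the bed by itself and then overhangs the front by roughly 20 mm.
- bed: Docking bed, fixed: grey block with black rubber top, 110 (x) by 180 (y) mm, top 22 mm above the bench. Upright front face at x = -55 mm. Orange stop rail along y, 12 mm above the top, inner face at x = +39 mm: 94 mm from the front for the board. Origin: centre of the underside. x points from front to stop (the way to push, roughly to the robot's left), y along the front edge, z up.
- bed_front (a point): Middle of the bed's upper front edge, 22 mm above the bench.
- plug: Bystander: loose orange plug standing upright, 45 mm across, 60 mm tall, beyond the bed's stop. Origin: centre of its underside.
- jar: Bystander: loose clear jar with yellow cap, 52 mm across, 70 mm tall, beyond the bed's stop. Origin: centre of its underside.
- driver: Bystander: loose red screwdriver lying along the side of the bed away from the robot, about 200 mm long. Origin: underside, near the middle.
There are look-alikes about, which are no part of the job. There is more than one size of the bed; the job needs the smallest.

How it is judged:
By the outcome, as a careful person would: the job done as asked, in the order asked, and still so for the second after the job is handed in, with the robot touching nothing.
It also fails if it takes over 54 s, if anything falls off the work surface, if the arm or the gripper's body presses on something with over 40 N, if the wrist force passes 120 N, or if a joint passes its speed limit or range.

## Working session

There is one attempt and no reset: what is moved stays moved. The work goes in short steps, Python scripts to look and compute and a shell command to move; the robot and the scene stay as the last step left them, time stands still between calls to the robot, and variables do not carry over. Pictures are saved under pics/ and viewed, at most 10 in all, crops included, and the job is handed in when it is done.

```bash
ls; mkdir -p pics; cat > h.py <<'E'
import numpy as np, cv2
from scipy.spatial.transform import Rotation as R
from bench import ctrl
def snap(n,f=None):
    s=ctrl.snapshot(n)
    if f: cv2.imwrite('pics/'+f,s['img'][:,:,::-1])
    return s
def topt(s,rc,z):
    K=np.array(s['mtx']);o=np.array(s['orientation'])
    M=R.from_quat(o).as_matrix() if o.size==4 else o
    d=M@np.linalg.solve(K,[rc[1],rc[0],1]);e=np.array(s['eye'])
    return e+d*(z-e[2])/d[2]
def proj(s,p):
    K=np.array(s['mtx']);o=np.array(s['orientation'])
    M=R.from_quat(o).as_matrix() if o.size==4 else o
    q=K@(M.T@(np.array(p)-np.array(s['eye'])));return q[:2]/q[2]
E
python3 - <<'E'
from h import *
np.set_printoptions(precision=1,suppress=True)
a=snap('scene');b=snap('top')
cv2.imwrite('pics/a.png',a['img'][:,:,::-1]);cv2.imwrite('pics/b.png',cv2.resize(b['img'],(800,600))[:,:,::-1])
for s in(a,b):
  print(s['eye'],s['orientation'],s['mtx'])
  for q,z in [('board',15),('board_toe',0),('board_heel',27),('bed',11),('bed_front',22),('plug',30),('jar',35),('driver',10)]:
    for r in ctrl.boxes_of(s,q)[:4]: print(q,round(r['p'],2),np.array(r['position']),topt(s,r['position'],z))
E
```

```text
pics
[1226.9  337.2  810.4] [ 0.5  0.8 -0.3 -0.2] [[392.4   0.  258.9]
 [  0.  392.4 188. ]
 [  0.    0.    1. ]]
board 0.63 [189.1 201.4] [545.6 -74.9  15. ]
board_toe 0.88 [187.2 205.8] [521.4 -74.    0. ]
board_heel 0.95 [187.8 203.5] [549.2 -65.4  27. ]
bed 0.81 [139.  197.6] [ 338.5 -187.4   11. ]
bed 0.58 [173.7 378.7] [306.1 391.3  11. ]
bed 0.57 [200.1 252.9] [532.8  76.   11. ]
bed_front 0.7 [135.7 197. ] [ 335.8 -189.5   22. ]
bed_front 0.69 [173.7 375.8] [321.7 382.5  22. ]
plug 0.51 [184.7 313.2] [436.3 221.9  30. ]
plug 0.43 [189.1 201.8] [558.  -66.1  30. ]
jar 0.61 [223.6 310. ] [581.2 249.   35. ]
driver 0.84 [235.4 193.8] [698.5 -24.3  10. ]
[ 426.7   94.8 1218.1] [ 0.7 -0.7  0.  -0. ] [[418.5   0.  254.4]
 [  0.  418.5 185.2]
 [  0.    0.    1. ]]
board 0.76 [180.9 310.8] [532.7 -74.9  15. ]
board_toe 0.58 [178.7 307.8] [540.4 -68.3   0. ]
board_heel 0.66 [176.4 307.9] [544.5 -64.9  27. ]
bed 0.95 [180.1 259.4] [533.7  73.5  11. ]
bed 0.56 [263.6 149.2] [291.4 384.9  11. ]
bed 0.56 [262.4 354. ] [ 300.8 -199.2   11. ]
bed_front 0.78 [264.7 152.3] [289.7 373.4  22. ]
bed_front 0.56 [183.3 260.9] [523.5  69.3  22. ]
bed_front 0.55 [258.1 353.5] [ 313.9 -195.2   22. ]
plug 0.65 [216.2 206.3] [427.7 223.   30. ]
jar 0.83 [163.6 195.7] [576.5 255.5  35. ]
driver 0.69 [123.8 294.4] [700.5 -27.4  10. ]
```

View pics/a.png

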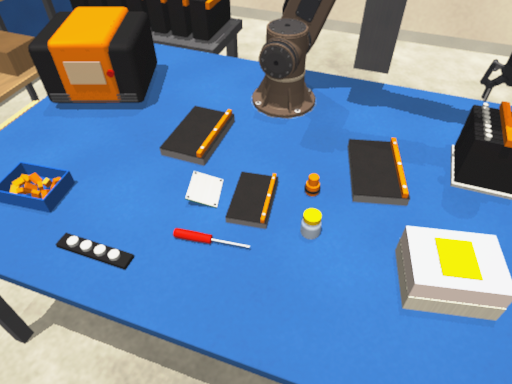

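View pics/b.png

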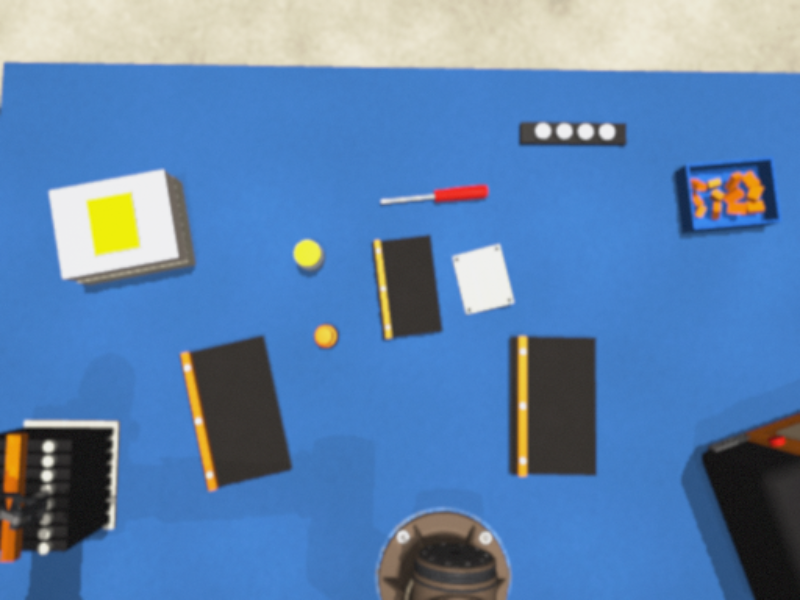

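The top view shows the smallest bed (800×600 view) at about x 375–440, y 236–338, with its rail on the left. The white-backed board is right of it (453–513, 245–313). The two big beds are look-alikes. Next I measure exact edges.

```bash
python3 - <<'E'
from h import *
np.set_printoptions(precision=1,suppress=True)
b=snap('top');im=b['img'].astype(int);H=cv2.cvtColor(b['img'],cv2.COLOR_RGB2HSV)
def rect(mask,c,z):
    n,l,st,ce=cv2.connectedComponentsWithStats(mask.astype(np.uint8))
    i=l[int(c[0]),int(c[1])]; cs,_=cv2.findContours((l==i).astype(np.uint8),cv2.RETR_EXTERNAL,cv2.CHAIN_APPROX_NONE)
    r=cv2.minAreaRect(cs[0]);p=cv2.boxPoints(r)
    w=np.array([topt(b,(q[1],q[0]),z) for q in p]);print('area',st[i,4],'px',p.tolist());print(w);print('centre',w.mean(0),[np.linalg.norm(w[k]-w[k-1]) for k in range(4)],[np.degrees(np.arctan2(*(w[k]-w[k-1])[[1,0]])) for k in range(4)])
V=H[...,2];S=H[...,1]
rect(V<90,(180,262),22)
rect((S<60)&(V>150),(179,309),18.5)
s=ctrl.state();print({k:np.array(v) for k,v in s.items()});print(R.from_quat(s['tool_rot']).as_matrix(),ctrl.tcp_to_grasp)
E
```

```text
area 1852 px [[244.06155395507812, 154.49234008789062], [274.2154235839844, 150.72311401367188], [281.7846374511719, 211.27694702148438], [251.63076782226562, 215.04617309570312]]
[[606.3 118.6  22. ]
 [618.3  31.8  22. ]
 [444.1   8.9  22. ]
 [432.4  94.8  22. ]]
centre [525.3  63.5  22. ] [np.float64(175.43726569205612), np.float64(87.66664654451358), np.float64(175.64555034127838), np.float64(86.71715734708279)] [np.float64(7.797183935180405), np.float64(-82.12913922976966), np.float64(-172.51253465567734), np.float64(97.73574512465548)]
area 1248 px [[288.35296630859375, 163.41177368164062], [319.41180419921875, 155.64706420898438], [328.94122314453125, 193.76470947265625], [297.88238525390625, 201.5294189453125]]
[[ 582.3   -9.5   18.5]
 [ 606.   -99.3   18.5]
 [ 495.9 -126.6   18.5]
 [ 472.6  -37.4   18.5]]
centre [539.2 -68.2  18.5] [np.float64(113.23963621377473), np.float64(92.86505833430265), np.float64(113.46345320709626), np.float64(92.23485133184789)] [np.float64(14.248255833435481), np.float64(-75.2270579092304), np.float64(-166.06909665883614), np.float64(104.63856999978884)]
{'time_s': array(0.9), 'joints': array([ 1.5,  0.4,  0. ,  0. , -1.2, -0.3]), 'qvel': array([-0., -0., -0., -0., -0., -0.]), 'joint_efforts': array([ -0. , -58.3,  29.4,   6.9,  -0. ,  -0. ]), 'tool_pos': array([206.4, 642.6, 231.3]), 'tool_rot': array([ 1. , -0.2,  0. , -0. ]), 'ft_force': array([ 0.4,  0. , -0.7]), 'torque': array([ 0., -0.,  0.]), 'grasp_force': array(0.), 'opening': array(85.2)}
[[ 1.  -0.3  0. ]
 [-0.3 -1.   0. ]
 [ 0.  -0.  -1. ]] -18.700000000000003
```

```bash
cat >> h.py <<'E'
np.set_printoptions(precision=2,suppress=True)
u=np.array([-.134,.991,0]);v=np.array([.991,.134,0]);F=np.array([531.4,19,22.])
def goal(th):  # tool z = u sin + down cos, tool x back
    z=u*np.sin(th)+np.array([0,0,-np.cos(th)]);y=-v;return np.stack([np.cross(y,z),y,z],1)
def bedc(p): d=np.array(p)-[F[0],F[1],0];return np.array([d@u,d@v,d[2]])
def rep(target=None,th=None):
    s=ctrl.state();M=R.from_quat(s['tool_rot']).as_matrix()
    print('t',s['time_s'],'tcp',np.array(s['tool_pos']),'bed s,lat,z',bedc(s['tool_pos']),'tilt',np.degrees(np.arctan2(M[:,2]@u,-M[2,2])),'ft',np.array(s['ft_force']),'open',s['opening'],'j',np.array(s['joints']))
    if target is not None: print('lin cm',M.T@(np.array(target)-s['tool_pos'])/10)
    if th is not None: print('dr',R.from_matrix(M.T@goal(th)).as_rotvec())
E
python3 - <<'E'
from h import *
rep([548,-165,200],0)
E
```

```text
t 0.95 tcp [206.43 642.65 231.33] bed s,lat,z [ 661.58 -238.48  231.33] tilt 0.0020761735255178846 ft [ 0.37  0.   -0.65] open 85.18513018840815 j [ 1.55  0.36  0.01  0.   -1.22 -0.29]
lin cm [57.22 66.45  3.13]
dr [-0.    0.    1.13]
```

```bash
python3 -m inch '[{"claw":-1,"linear":[3.8,4.4,0.2],"dr":[0,0,0]},{"claw":-1,"linear":[3.8,4.4,0.2],"dr":[0,0,0]},{"claw":-1,"linear":[3.8,4.4,0.2],"dr":[0,0,0]},{"claw":-1,"linear":[3.8,4.4,0.2],"dr":[0,0,0]},{"claw":-1,"linear":[3.8,4.4,0.2],"dr":[0,0,0]}]'
python3 -m inch '[{"claw":-1,"linear":[3.8,4.4,0.2],"dr":[0,0,0]},{"claw":-1,"linear":[3.8,4.4,0.2],"dr":[0,0,0]},{"claw":-1,"linear":[3.8,4.4,0.2],"dr":[0,0,0]},{"claw":-1,"linear":[3.8,4.4,0.2],"dr":[0,0,0]},{"claw":-1,"linear":[3.8,4.4,0.2],"dr":[0,0,0]}]'
python3 -m inch '[{"claw":-1,"linear":[3.8,4.4,0.2],"dr":[0,0,0]},{"claw":-1,"linear":[3.8,4.4,0.2],"dr":[0,0,0]},{"claw":-1,"linear":[3.8,4.4,0.2],"dr":[0,0,0]},{"claw":-1,"linear":[3.8,4.4,0.2],"dr":[0,0,0]},{"claw":-1,"linear":[3.8,4.4,0.2],"dr":[0,0,0]}]'
python3 -m inch '[{"claw":-1,"linear":[0,0,0],"dr":[0,0,0.188]},{"claw":-1,"linear":[0,0,0],"dr":[0,0,0.188]},{"claw":-1,"linear":[0,0,0],"dr":[0,0,0.188]},{"claw":-1,"linear":[0,0,0],"dr":[0,0,0.188]},{"claw":-1,"linear":[0,0,0],"dr":[0,0,0.188]}]'
python3 -m inch '[{"claw":-1,"linear":[0,0,0],"dr":[0,0,0.188]},{"claw":-1,"linear":[0,0,0],"dr":[0,-0.18,0]},{"claw":-1,"linear":[0,0,0],"dr":[0,-0.18,0]},{"claw":-1,"linear":[0,0,0],"dr":[0,-0.18,0]},{"claw":-1,"linear":[0,0,0],"dr":[0,-0.18,0]}]'
python3 -c "
from h import *
rep([548,-165,40],0.75)"
```

```text
time_s: 1.58
tool_pos: [320.5, 373.3, 221.5]
tool_rot: [0.988, -0.155, 0.0, -0.0]
ft_force: [1.9, 0.0, 0.8]
opening: -0.2
grasp_force: 0.0
time_s: 2.2
tool_pos: [434.2, 105.9, 211.8]
tool_rot: [0.988, -0.155, 0.001, -0.001]
ft_force: [2.0, 1.2, 0.6]
opening: -0.1
grasp_force: 0.0
time_s: 2.82
tool_pos: [548.0, -162.1, 201.5]
tool_rot: [0.988, -0.155, 0.0, -0.0]
ft_force: [0.8, 1.9, -0.0]
opening: -0.1
grasp_force: 0.0
time_s: 3.45
tool_pos: [547.3, -160.1, 201.4]
tool_rot: [0.81, -0.587, 0.0, -0.0]
ft_force: [-1.1, 0.3, 0.2]
opening: 0.0
grasp_force: 0.0
time_s: 4.08
tool_pos: [548.2, -160.6, 202.5]
tool_rot: [0.705, -0.615, -0.266, -0.234]
ft_force: [1.2, 0.1, -1.0]
opening: 0.3
grasp_force: 0.0
t 4.075 tcp [ 548.19 -160.63  202.54] bed s,lat,z [-180.27   -7.44  202.54] tilt 41.51200293310689 ft [ 1.16  0.06 -0.96] open 0.2646414314296701 j [-0.39  0.49  0.18 -0.62 -1.65  0.6 ]
lin cm [11.09  0.13 11.89]
dr [-0.   -0.03  0.  ]
```

```bash
python3 -m inch '[{"claw":-1,"linear":[3,0,3.5],"dr":[0,0,0]},{"claw":-1,"linear":[3,0,3.5],"dr":[0,0,0]},{"claw":-1,"linear":[3,0,3.5],"dr":[0,0,0]},{"claw":-1,"linear":[1.5,0,2],"dr":[0,0,0]},{"claw":-1,"linear":[0,0,0],"dr":[0,0,0]}]'
python3 -c "
from h import *
rep([550.5,-144.9,11],0.75)
snap('scene','c0.png');im=cv2.imread('pics/c0.png');cv2.imwrite('pics/c.png',cv2.resize(im[120:260,130:310],None,fx=4,fy=4))"
```

```text
time_s: 4.7
tool_pos: [546.0, -156.1, 36.7]
tool_rot: [0.704, -0.616, -0.267, -0.231]
ft_force: [0.7, -0.2, 1.1]
opening: -0.2
grasp_force: 0.0
t 4.7 tcp [ 546.01 -156.06   36.69] bed s,lat,z [-175.44   -8.98   36.69] tilt 41.35954375106678 ft [ 0.68 -0.19  1.08] open -0.21964271260542534 j [-0.38  0.66  0.06 -0.62 -1.41  0.76]
lin cm [ 0.91 -0.6   2.62]
dr [ 0.   -0.03 -0.  ]
```

View pics/c.png

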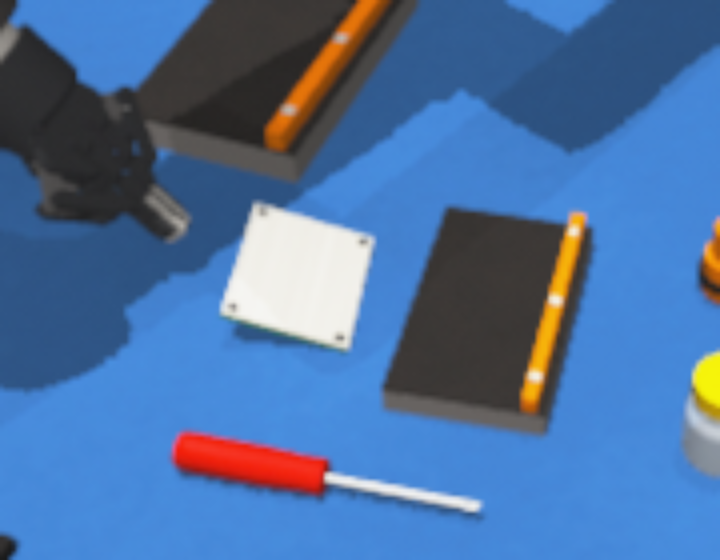

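The gripper is tilted left of the board with the tip at about (180,230), clear of the heel edge at (235,260). The path to the bed is free.

```bash
python3 -m inch '[{"claw":-1,"linear":[0.9,-0.6,2.6],"dr":[0,-0.03,0]},{"claw":-1,"linear":[0,0,0],"dr":[0,0,0]},{"claw":-1,"linear":[-0.75,0,0.66],"dr":[0,0,0]},{"claw":-1,"linear":[-0.75,0,0.66],"dr":[0,0,0]},{"claw":-1,"linear":[-0.75,0,0.66],"dr":[0,0,0]}]'
python3 -c "
from h import *
rep([545.6,-108,11])
b=snap('top')
for q,z in (('board_toe',0),('board_heel',27)):
  for r in ctrl.boxes_of(b,q)[:1]: print(q,r['p'],bedc(topt(b,r['position'],z)))"
```

```text
time_s: 5.38
tool_pos: [547.6, -115.1, 14.6]
tool_rot: [0.701, -0.612, -0.275, -0.241]
ft_force: [0.3, -0.2, -0.0]
opening: 0.5
grasp_force: 0.3
t 5.375 tcp [ 547.57 -115.13   14.57] bed s,lat,z [-135.09   -1.95   14.57] tilt 42.92372869109929 ft [ 0.26 -0.17 -0.  ] open 0.48559716038065365 j [-0.34  0.68  0.02 -0.67 -1.37  0.77]
lin cm [-0.29  0.1   0.76]
board_toe 0.83 [-89.14  14.8    0.  ]
board_heel 0.96 [-77.91  18.52  27.  ]
```

```bash
python3 -m inch '[{"claw":-1,"linear":[0.24,0,0.27],"dr":[0,0,0]},{"claw":-1,"linear":[-0.37,0,0.34],"dr":[0,0,0]},{"claw":-1,"linear":[-0.37,0,0.34],"dr":[0,0,0]},{"claw":-1,"linear":[-0.37,0,0.34],"dr":[0,0,0]},{"claw":-1,"linear":[-0.37,0,0.34],"dr":[0,0,0]}]'
python3 -m inch '[{"claw":-1,"linear":[-0.37,0,0.34],"dr":[0,0,0]},{"claw":-1,"linear":[-0.37,0,0.34],"dr":[0,0,0]}]'
python3 -c "
from h import *
rep()
s=snap('scene','d0.png');im=cv2.imread('pics/d0.png');cv2.imwrite('pics/d.png',cv2.resize(im[120:260,130:310],None,fx=4,fy=4))"
```

```text
time_s: 6.15
tool_pos: [544.6, -95.5, 10.0]
tool_rot: [0.701, -0.612, -0.276, -0.241]
ft_force: [-0.8, 0.2, -1.3]
opening: -0.4
grasp_force: 0.5
time_s: 6.4
tool_pos: [543.2, -85.5, 10.1]
tool_rot: [0.701, -0.612, -0.276, -0.241]
ft_force: [-0.0, -0.3, -0.5]
opening: 0.1
grasp_force: 0.5
t 6.4 tcp [543.22 -85.51  10.08] bed s,lat,z [-105.15   -2.29   10.08] tilt 42.96994291801915 ft [-0.04 -0.3  -0.48] open 0.10300570812996195 j [-0.31  0.67 -0.02 -0.69 -1.33  0.77]
```

View pics/d.png

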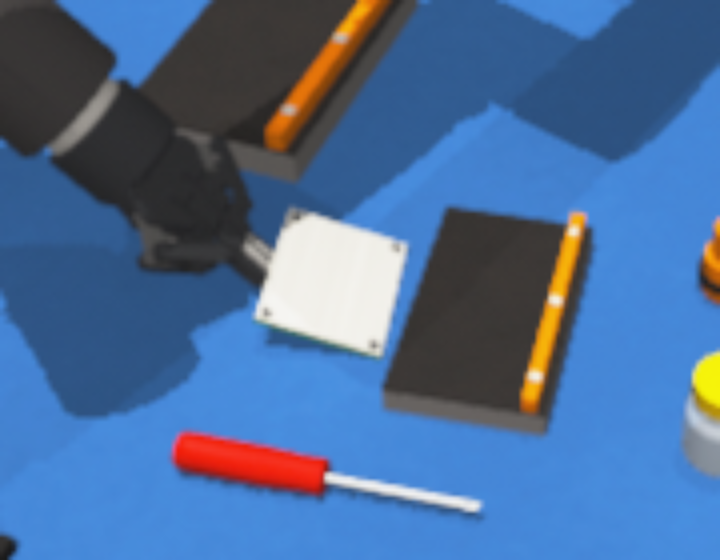

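The tip is under the heel lip at about (265,275) and the board has moved towards the bed. A small gap remains at (390,330).

```bash
python3 -m inch '[{"claw":-1,"linear":[-0.37,0,0.34],"dr":[0,0,0]},{"claw":-1,"linear":[-0.37,0,0.34],"dr":[0,0,0]},{"claw":-1,"linear":[-0.37,0,0.34],"dr":[0,0,0]}]'
python3 -m inch '[{"claw":-1,"linear":[-0.22,0,0.2],"dr":[0,0,0]}]'
python3 -m inch '[{"claw":-1,"linear":[-0.22,0,0.2],"dr":[0,0,0]}]'
python3 -c "
from h import *
rep()
b=snap('top');H=cv2.cvtColor(b['img'],cv2.COLOR_RGB2HSV);m=((H[...,1]<60)&(H[...,2]>150)).astype(np.uint8);m[:140]=0;m[230:]=0;m[:,:255]=0;m[:,335:]=0
n,l,st,ce=cv2.connectedComponentsWithStats(m);i=1+st[1:,4].argmax();c=cv2.findContours((l==i).astype(np.uint8),0,1)[0][0]
for p in cv2.boxPoints(cv2.minAreaRect(c)): print(st[i,4],bedc(topt(b,(p[1],p[0]),18.5)))"
```

```text
time_s: 6.82
tool_pos: [541.1, -70.7, 10.2]
tool_rot: [0.701, -0.612, -0.276, -0.241]
ft_force: [-0.3, -1.2, -0.4]
opening: 0.1
grasp_force: 0.8
time_s: 6.95
tool_pos: [540.7, -67.8, 10.2]
tool_rot: [0.701, -0.612, -0.276, -0.241]
ft_force: [-0.5, -2.4, -1.1]
opening: 0.2
grasp_force: 0.8
time_s: 7.08
tool_pos: [540.3, -65.2, 10.2]
tool_rot: [0.701, -0.612, -0.276, -0.241]
ft_force: [-1.6, -5.2, 1.4]
opening: 0.1
grasp_force: 2.7
t 7.075 tcp [540.31 -65.16  10.24] bed s,lat,z [-84.6   -2.44  10.24] tilt 42.94968428112527 ft [-1.63 -5.15  1.4 ] open 0.14592151317553287 j [-0.28  0.65 -0.05 -0.7  -1.31  0.76]
1133 [-0.54 53.65 18.5 ]
1133 [-92.8   53.88  18.5 ]
1133 [-91.73 -59.36  18.5 ]
1133 [ -0.11 -59.46  18.5 ]
```

```bash
cat > plan.py <<'E'
from h import *
import sys
# args: list of phi ; theta=min(43,90-phi); from current pose
s=ctrl.state();M=R.from_quat(s['tool_rot']).as_matrix();p=np.array(s['tool_pos']);lat=bedc(p)[1]
for phi in map(float,sys.argv[1:]):
    f=np.radians(phi);th=min(np.radians(43),np.pi/2-f);L=10.5
    c=np.array([-5*np.sin(f)-90*np.cos(f)+L*np.sin(th),90*np.sin(f)-L*np.cos(th)])-11*np.array([np.cos(th),np.sin(th)])
    T=np.array([F[0],F[1],0])+c[0]*u+lat*v+[0,0,c[1]];G=goal(th)
    print(phi,'bed',c,'lin',M.T@(T-p)/10,'dr',R.from_matrix(M.T@G).as_rotvec());M,p=G,T
E
python3 plan.py 20 25 30 35 40 45 50 55 60 65 70 75 80 85 90 95 100
```

```text
20.0 bed [-87.17  15.6 ] lin [-0.17  0.   -0.57] dr [ 0. -0.  0.]
25.0 bed [-84.56  22.85] lin [-0.69  0.   -0.35] dr [-0.  0.  0.]
30.0 bed [-81.33  29.82] lin [-0.71  0.   -0.29] dr [-0.  0.  0.]
35.0 bed [-77.48  36.44] lin [-0.73 -0.   -0.22] dr [-0.  0.  0.]
40.0 bed [-73.04  42.67] lin [-0.75 -0.   -0.15] dr [-0.  0.  0.]
45.0 bed [-68.06  48.46] lin [-0.76  0.   -0.08] dr [-0.  0.  0.]
50.0 bed [-63.36  53.83] lin [-0.71 -0.   -0.07] dr [ 0.    0.05 -0.  ]
55.0 bed [-58.71  58.81] lin [-0.68 -0.   -0.08] dr [ 0.    0.09 -0.  ]
60.0 bed [-53.61  63.35] lin [-0.68  0.   -0.08] dr [-0.    0.09  0.  ]
65.0 bed [-48.1  67.4] lin [-0.68  0.   -0.08] dr [-0.    0.09  0.  ]
70.0 bed [-42.23  70.94] lin [-0.68 -0.   -0.07] dr [ 0.    0.09 -0.  ]
75.0 bed [-36.03  73.94] lin [-0.68  0.   -0.07] dr [ 0.    0.09 -0.  ]
80.0 bed [-29.56  76.38] lin [-0.69 -0.   -0.07] dr [-0.    0.09  0.  ]
85.0 bed [-22.87  78.24] lin [-0.69  0.   -0.07] dr [-0.    0.09 -0.  ]
90.0 bed [-16.   79.5] lin [-0.7  -0.   -0.07] dr [-0.    0.09  0.  ]
95.0 bed [-9.01 80.16] lin [-0.7   0.   -0.07] dr [-0.    0.09 -0.  ]
100.0 bed [-1.95 80.2 ] lin [-0.7   0.   -0.07] dr [-0.    0.09  0.  ]
```

```bash
python3 -m inch '[{"claw":-1,"linear":[-0.17,0,-0.5],"dr":[0,0,0]},{"claw":-1,"linear":[-0.69,0,-0.35],"dr":[0,0,0]},{"claw":-1,"linear":[-0.71,0,-0.29],"dr":[0,0,0]},{"claw":-1,"linear":[-0.73,0,-0.22],"dr":[0,0,0]},{"claw":-1,"linear":[-0.75,0,-0.15],"dr":[0,0,0]}]'
python3 -c "
from h import *
rep()
s=snap('scene','e0.png');im=cv2.imread('pics/e0.png');cv2.imwrite('pics/e.png',cv2.resize(im[120:260,130:310],None,fx=4,fy=4))"
python3 plan.py 45 50 55 60 65 70 75
```

```text
time_s: 7.75
tool_pos: [538.9, -52.8, 42.7]
tool_rot: [0.701, -0.612, -0.276, -0.241]
ft_force: [-0.5, -0.3, -0.3]
opening: 0.3
grasp_force: 0.4
t 7.75 tcp [538.91 -52.75  42.72] bed s,lat,z [-72.11  -2.17  42.72] tilt 42.966850871181464 ft [-0.48 -0.29 -0.32] open 0.30374695580845545 j [-0.26  0.6  -0.05 -0.7  -1.33  0.72]
45.0 bed [-68.06  48.46] lin [-0.6  -0.   -0.11] dr [-0. -0.  0.]
50.0 bed [-63.36  53.83] lin [-0.71 -0.   -0.07] dr [ 0.    0.05 -0.  ]
55.0 bed [-58.71  58.81] lin [-0.68 -0.   -0.08] dr [ 0.    0.09 -0.  ]
60.0 bed [-53.61  63.35] lin [-0.68  0.   -0.08] dr [-0.    0.09  0.  ]
65.0 bed [-48.1  67.4] lin [-0.68  0.   -0.08] dr [-0.    0.09  0.  ]
70.0 bed [-42.23  70.94] lin [-0.68 -0.   -0.07] dr [ 0.    0.09 -0.  ]
75.0 bed [-36.03  73.94] lin [-0.68  0.   -0.07] dr [ 0.    0.09 -0.  ]
```

View pics/e.png

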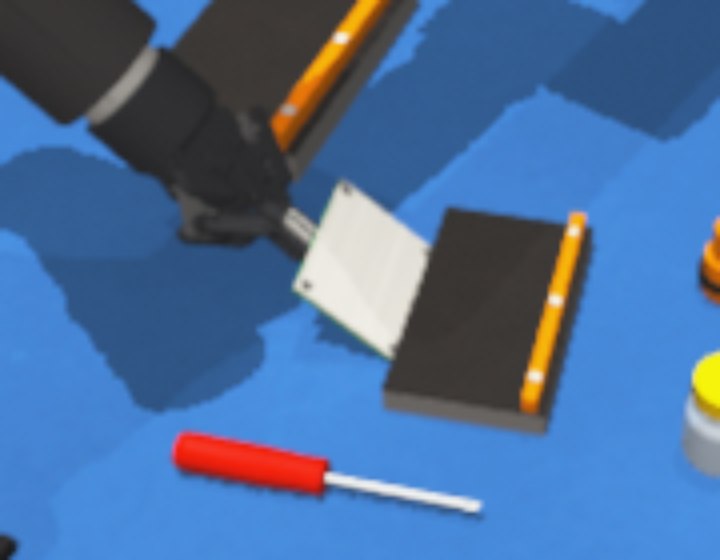

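The board is raised about 40° on the finger, with its toe against the bed front at (390,355)–(430,250). I continue.

```bash
python3 -m inch '[{"claw":-1,"linear":[-0.6,0,-0.11],"dr":[0,0,0]},{"claw":-1,"linear":[-0.71,0,-0.07],"dr":[0,0.05,0]},{"claw":-1,"linear":[-0.68,0,-0.08],"dr":[0,0.09,0]},{"claw":-1,"linear":[-0.68,0,-0.08],"dr":[0,0.09,0]},{"claw":-1,"linear":[-0.68,0,-0.08],"dr":[0,0.09,0]}]'
python3 -m inch '[{"claw":-1,"linear":[-0.68,0,-0.07],"dr":[0,0.09,0]},{"claw":-1,"linear":[-0.68,0,-0.07],"dr":[0,0.09,0]}]'
python3 -c "
from h import *
rep()
s=snap('scene','f0.png');im=cv2.imread('pics/f0.png');cv2.imwrite('pics/f.png',cv2.resize(im[120:260,130:310],None,fx=4,fy=4))"
python3 plan.py 80 85 90 95 100
```

```text
time_s: 8.43
tool_pos: [535.9, -29.5, 66.5]
tool_rot: [0.736, -0.643, -0.159, -0.14]
ft_force: [0.3, 0.3, 0.1]
opening: 0.1
grasp_force: 0.2
time_s: 8.68
tool_pos: [534.3, -17.3, 73.1]
tool_rot: [0.747, -0.653, -0.093, -0.082]
ft_force: [-0.1, -0.3, -0.8]
opening: -0.3
grasp_force: 0.1
t 8.675 tcp [534.28 -17.3   73.05] bed s,lat,z [-36.36  -2.01  73.05] tilt 14.183728763578248 ft [-0.08 -0.34 -0.8 ] open -0.2886272535757186 j [ 0.14  0.33 -0.33 -0.31 -0.93  0.19]
80.0 bed [-29.56  76.38] lin [-0.57 -0.   -0.11] dr [-0.    0.07  0.  ]
85.0 bed [-22.87  78.24] lin [-0.69  0.   -0.07] dr [-0.    0.09 -0.  ]
90.0 bed [-16.   79.5] lin [-0.7  -0.   -0.07] dr [-0.    0.09  0.  ]
95.0 bed [-9.01 80.16] lin [-0.7   0.   -0.07] dr [-0.    0.09 -0.  ]
100.0 bed [-1.95 80.2 ] lin [-0.7   0.   -0.07] dr [-0.    0.09  0.  ]
```

View pics/f.png

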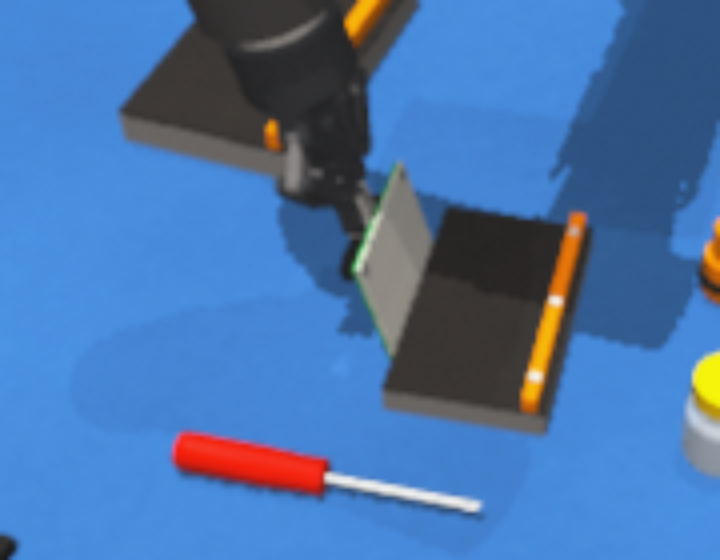

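The board stands at about 75° with its edge against the bed front and the fingertip behind its lip at (360,260). I go on past upright.

```bash
python3 -m inch '[{"claw":-1,"linear":[-0.57,0,-0.11],"dr":[0,0.07,0]},{"claw":-1,"linear":[-0.69,0,-0.07],"dr":[0,0.09,0]},{"claw":-1,"linear":[-0.7,0,-0.07],"dr":[0,0.08,0]},{"claw":-1,"linear":[-0.4,0,-0.05],"dr":[0,0,0]},{"claw":-1,"linear":[-0.4,0,-0.05],"dr":[0,0,0]}]'
python3 -m inch '[{"claw":-1,"linear":[-0.4,0,-0.05],"dr":[0,0,0]},{"claw":-1,"linear":[-0.4,0,-0.05],"dr":[0,0,0]}]'
python3 -c "
from h import *
rep()
s=snap('scene','g0.png');im=cv2.imread('pics/g0.png');cv2.imwrite('pics/g.png',cv2.resize(im[120:260,130:310],None,fx=4,fy=4))"
```

```text
time_s: 9.35
tool_pos: [530.1, 9.2, 79.2]
tool_rot: [0.753, -0.658, -0.004, -0.004]
ft_force: [0.6, -0.2, -0.2]
opening: 0.1
grasp_force: 0.1
time_s: 9.6
tool_pos: [529.5, 16.5, 80.2]
tool_rot: [0.753, -0.658, -0.004, -0.003]
ft_force: [1.1, -0.8, -0.6]
opening: 0.0
grasp_force: 0.0
t 9.6 tcp [529.48  16.46  80.21] bed s,lat,z [-2.26 -2.24 80.21] tilt 0.6021390078144513 ft [ 1.12 -0.77 -0.6 ] open 0.003999646835016087 j [ 0.39  0.27 -0.49 -0.01 -0.8  -0.25]
```

View pics/g.png

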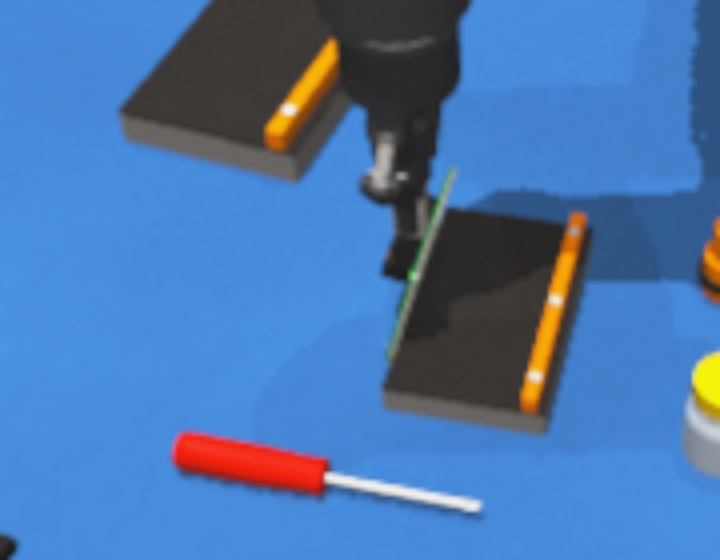

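The board is now seen edge-on, just about past upright (edge from (390,360) to (455,170)). I keep nudging.

```bash
python3 -m inch '[{"claw":-1,"linear":[-0.4,0,0],"dr":[0,0,0]},{"claw":-1,"linear":[-0.4,0,0],"dr":[0,0,0]},{"claw":-1,"linear":[-0.4,0,0],"dr":[0,0,0]},{"claw":-1,"linear":[0,0,0],"dr":[0,0,0]},{"claw":-1,"linear":[0,0,0],"dr":[0,0,0]}]'
python3 -m inch '[{"claw":-1,"linear":[0,0,0],"dr":[0,0,0]},{"claw":-1,"linear":[0,0,0],"dr":[0,0,0]}]'
python3 -c "
from h import *
rep()
s=snap('scene','i0.png');im=cv2.imread('pics/i0.png');cv2.imwrite('pics/i.png',cv2.resize(im[120:260,130:310],None,fx=4,fy=4))"
```

```text
time_s: 10.28
tool_pos: [527.7, 28.7, 80.4]
tool_rot: [0.753, -0.658, -0.004, -0.003]
ft_force: [-0.9, 0.2, 0.2]
opening: 0.3
grasp_force: 0.0
time_s: 10.52
tool_pos: [527.7, 28.6, 80.4]
tool_rot: [0.753, -0.658, -0.004, -0.003]
ft_force: [-0.5, -0.1, -0.3]
opening: -0.1
grasp_force: 0.0
t 10.525 tcp [527.74  28.59  80.35] bed s,lat,z [ 9.99 -2.34 80.35] tilt 0.5731729662298579 ft [-0.55 -0.07 -0.34] open -0.10869336601666628 j [ 0.42  0.27 -0.5  -0.01 -0.8  -0.27]
```

View pics/i.png

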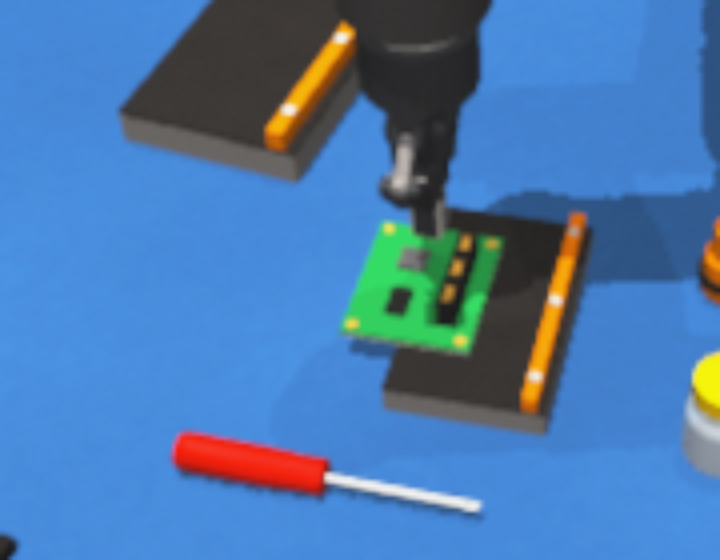

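The board has toppled onto the bed, green side up, with its connector at (455,280) towards the stop. Its toe overhangs the front at (345,330)–(385,225). I push it back by the connector wall.

```bash
python3 -m inch '[{"claw":-1,"linear":[0,0,1.5],"dr":[0,0,0]},{"claw":-1,"linear":[0,0,1.5],"dr":[0,0,0]},{"claw":-1,"linear":[0,0,1.4],"dr":[0,0,0]},{"claw":-1,"linear":[-0.5,0,0],"dr":[0,0,0]},{"claw":-1,"linear":[-0.5,0,0],"dr":[0,0,0]}]'
python3 -m inch '[{"claw":-1,"linear":[-0.5,0,0],"dr":[0,0,0]},{"claw":-1,"linear":[-0.5,0,0],"dr":[0,0,0]},{"claw":-1,"linear":[-0.5,0,0],"dr":[0,0,0]},{"claw":-1,"linear":[-0.5,0,0],"dr":[0,0,0]}]'
python3 -c "
from h import *
rep()
b=snap('top');H=cv2.cvtColor(b['img'],cv2.COLOR_RGB2HSV);m=((H[...,0]>40)&(H[...,0]<85)&(H[...,1]>80)&(H[...,2]>60)).astype(np.uint8);m[:140]=0;m[230:]=0;m[:,:225]=0;m[:,335:]=0
m=cv2.morphologyEx(m,cv2.MORPH_OPEN,np.ones((2,2)))
q=np.argwhere(m);w=np.array([bedc(topt(b,p,27)) for p in q]);print(len(w),np.percentile(w,[1,99],axis=0))"
```

```text
time_s: 11.2
tool_pos: [526.2, 39.3, 36.3]
tool_rot: [0.753, -0.658, -0.004, -0.003]
ft_force: [0.1, -0.3, 0.4]
opening: 0.1
grasp_force: 0.3
time_s: 11.7
tool_pos: [523.7, 59.2, 36.9]
tool_rot: [0.753, -0.658, -0.004, -0.003]
ft_force: [0.7, -1.5, 1.1]
opening: 0.0
grasp_force: 0.7
t 11.7 tcp [523.73  59.18  36.91] bed s,lat,z [40.84 -2.21 36.91] tilt 0.5752676816048374 ft [ 0.72 -1.48  1.06] open 0.03503239321603904 j [ 0.48  0.33 -0.54 -0.01 -0.69 -0.33]
158 [[-13.15 -64.47  27.  ]
 [ 76.65 -36.91  27.  ]]
```

```bash
python3 -m inch '[{"claw":-1,"linear":[-0.4,0,0],"dr":[0,0,0]},{"claw":-1,"linear":[-0.4,0,0],"dr":[0,0,0]},{"claw":-1,"linear":[-0.2,0,0],"dr":[0,0,0]},{"claw":-1,"linear":[-0.15,0,0],"dr":[0,0,0]}]'
python3 -m inch '[{"claw":-1,"linear":[-0.15,0,0],"dr":[0,0,0]}]'
python3 -c "
from h import *
rep()
b=snap('top');H=cv2.cvtColor(b['img'],cv2.COLOR_RGB2HSV);m=((H[...,0]>40)&(H[...,0]<85)&(H[...,1]>80)&(H[...,2]>60)).astype(np.uint8);m[:140]=0;m[230:]=0;m[:,:225]=0;m[:,335:]=0
m=cv2.morphologyEx(m,cv2.MORPH_OPEN,np.ones((2,2)))
q=np.argwhere(m);w=np.array([bedc(topt(b,p,27)) for p in q]);print(len(w),np.percentile(w,[1,99],axis=0))"
```

```text
time_s: 12.25
tool_pos: [522.1, 70.3, 36.8]
tool_rot: [0.753, -0.658, -0.004, -0.003]
ft_force: [0.6, -1.5, 0.7]
opening: 0.1
grasp_force: 0.7
time_s: 12.38
tool_pos: [521.8, 71.7, 36.7]
tool_rot: [0.753, -0.658, -0.004, -0.003]
ft_force: [0.5, -0.2, 1.2]
opening: 0.3
grasp_force: 0.7
t 12.375 tcp [521.84  71.72  36.75] bed s,lat,z [53.52 -2.41 36.75] tilt 0.5714409050667681 ft [ 0.54 -0.21  1.22] open 0.294827162413392 j [ 0.5   0.33 -0.54 -0.01 -0.69 -0.36]
164 [[ -1.44 -65.02  27.  ]
 [ 76.65 -35.53  27.  ]]
```

Nearly there; continue in small steps to feel the stop.

```bash
python3 -m inch '[{"claw":-1,"linear":[-0.15,0,0],"dr":[0,0,0]}]' | grep -E "pos|ft"
python3 -m inch '[{"claw":-1,"linear":[-0.1,0,0],"dr":[0,0,0]}]'| grep -E "pos|ft"
python3 -m inch '[{"claw":-1,"linear":[-0.1,0,0],"dr":[0,0,0]}]'| grep -E "pos|ft"
```

```text
tool_pos: [521.6, 72.8, 36.8]
ft_force: [2.8, -9.2, 2.5]
tool_pos: [521.6, 73.1, 37.0]
ft_force: [2.9, -11.9, 4.3]
tool_pos: [521.5, 73.3, 37.3]
ft_force: [3.8, -16.4, 7.1]
```

It is seated against the stop. I back off, rise clear and check.

```bash
python3 -m inch '[{"claw":-1,"linear":[0.6,0,0],"dr":[0,0,0]},{"claw":-1,"linear":[0.3,0,-3],"dr":[0,0,0]},{"claw":-1,"linear":[0,0,-5],"dr":[0,0,0]},{"claw":-1,"linear":[5,0,-3],"dr":[0,0,0]},{"claw":-1,"linear":[6,0,0],"dr":[0,0,0]}]'
python3 -m inch '[{"claw":-1,"linear":[6,0,0],"dr":[0,0,0]},{"claw":-1,"linear":[6,0,0],"dr":[0,0,0]},{"claw":-1,"linear":[6,0,0],"dr":[0,0,0]},{"claw":-1,"linear":[0,0,0],"dr":[0,0,0]}]'
python3 -c "
from h import *
a=snap('scene','k0.png');b=snap('top','k1.png')
f=lambda im:cv2.resize(im,(400,560))
x=cv2.imread('pics/k0.png')[140:250,160:330];y=cv2.imread('pics/k1.png')[110:240,180:330]
cv2.imwrite('pics/k.png',np.hstack([cv2.resize(x,(400,260)),cv2.resize(y,(400,347))[:260]]) if 0 else np.vstack([cv2.resize(x,(460,298)),cv2.resize(y[20:117],(460,298))]))
H=cv2.cvtColor(b['img'],cv2.COLOR_RGB2HSV);m=((H[...,0]>40)&(H[...,0]<85)&(H[...,1]>80)&(H[...,2]>60)).astype(np.uint8);m[:140]=0;m[230:]=0;m[:,:225]=0;m[:,335:]=0
c=max(cv2.findContours(m,0,1)[0],key=cv2.contourArea)
for p in cv2.boxPoints(cv2.minAreaRect(c)): print(bedc(topt(b,(p[1],p[0]),27)))
for q,z in (('plug',30),('jar',35),('driver',10)):
  for r in ctrl.boxes_of(b,q)[:1]: print(q,r['p'],topt(b,r['position'],z))
"
```

```text
time_s: 13.42
tool_pos: [539.7, -43.6, 148.7]
tool_rot: [0.754, -0.657, -0.002, -0.006]
ft_force: [-0.1, -0.2, -0.2]
opening: -0.3
grasp_force: 0.0
time_s: 13.92
tool_pos: [561.5, -225.7, 142.8]
tool_rot: [0.752, -0.66, -0.004, -0.003]
ft_force: [-0.7, 1.5, -0.7]
opening: -0.1
grasp_force: 0.0
[91.83 54.88 27.  ]
[ 0.44 55.11 27.  ]
[  0.88 -62.17  27.  ]
[ 91.61 -62.25  27.  ]
plug 0.62 [423.87 215.58  30.  ]
jar 0.79 [582.62 250.52  35.  ]
driver 0.66 [699.22  26.49  10.  ]
```

View pics/k.png

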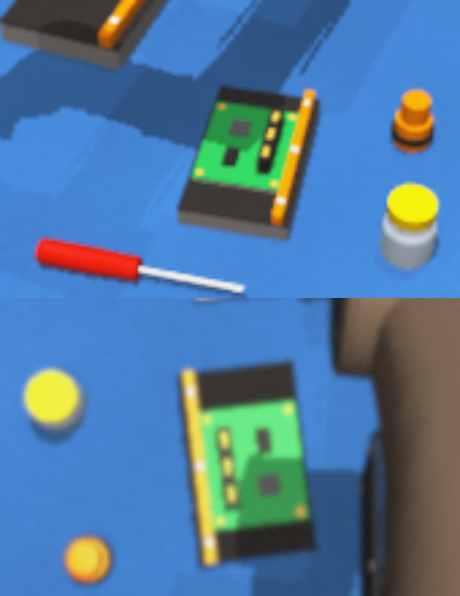

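The board lies green side up against the rail with no overhang. The plug, jar and screwdriver look undisturbed.

```bash
python3 -c "
from bench import ctrl
print(ctrl.hand_in())"
```

```text
the job is handed in; nothing more can be done
None
```

The board was tipped over onto the smallest bed and lies green connector side up against the stop rail, clear of the bed's front edge; the plug, jar and screwdriver look unmoved in the last picture, and the job was handed in about 14 s into the run.

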